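# Send the passed hardness sample down the rocker chute

## Task

In the hardness lab, pick up the steel sample slug marked blue and set it gently, upright, on the orange ring on the rocker tray, then let go of it there. Its weight tips the tray and it slides into the green bin; leave it lying in the bin with the empty tray swung back level.

Things in the scene. Friction and masses are not known exactly. Their poses are not given: they have to be found in the camera images.
- blue_slug_mid (a point): Centre (half-way up) of the sample to move: a solid steel cylinder standing upright on the table, 44 mm diameter, 30 mm tall, 0.27 to 0.49 kg, with a blue band around it and a blue painted ring on its top face. Same-sized slugs marked red, yellow or unmarked stand 90 mm or more away; not wanted. z is up.
- tray_mark (a point): Fixed point: centre of the orange ring on the level tray's top, 146 mm above the table. x: along the axle; y: towards the green bin; z: up. Slick aluminium pan 90 mm wide (x), reaching 75 mm either way along y, with 6 mm high side rails 80 mm apart. Axle 55 mm before the ring (-y), its uprights at most 4 mm above the tray top; a counterweight bar behind it. Nothing stands above the tray.
- tray (a joint): Tilt of the rocker tray, rad: 0 = level, held there by its counterweight on a stop; up to 0.5 = tipped, its bin end down. About 1 N down on the ring starts to tip it (too little to feel), so any slug set there tips it; the slug then slides off into the bin and the empty tray swings back to 0 by itself within about 2 s.
- bin_in (a point): Centre of the inner floor (5 mm above the table) of the open green bin, inner size 170 mm (x) by 180 mm (y), 145 mm beyond the ring's centre along tray_mark's y axis; axes parallel to those of tray_mark. Walls 80 mm high at the far end, 70 mm at the sides, 34 mm below the chute.
Mind the look-alikes: they are no part of the job. What is shaped like the part that bears blue_slug_mid but purple is not meant.

How it is judged:
By the outcome, as a careful person would: the job done as asked, in the order asked, and still so for the second after the job is handed in, with the robot touching nothing.
It also fails if it takes over 38 s, if anything falls off the work surface, if the arm or the gripper's body presses on something with over 40 N, if the wrist force passes 120 N, or if a joint passes its speed limit or range.

## Robot

A 6-joint arm with a two-finger parallel gripper is mounted at the origin on the work surface. World frame = base frame: x ahead of the robot, y to its left, z up, the work surface at z = 0. Lengths are in mm, angles in rad, forces in N, time in s.
With the tool pointing down it reaches from about 400 to 925 mm from the base axis. Payload 12.5 kg.
Tool frame: the origin (TCP) lies on the mounting face of the last link; the fingertips stand 190 mm ahead of it and the grasp point (between the pads) lies 171 mm ahead of it; z points along the fingers, y is the line along which they close (so a half turn about z gives the same grasp; the last joint's range is limited). The gripper opens to 95 mm and grips with 3 to 60 N. Pads are 20 mm wide; open, the fingers measure 119 mm over their backs; the gripper's body (75 mm by 180 mm) begins 59 mm behind the grasp point.
Start: joints at [-0.106, 0.491, 1.559, -0, 1.092, -0.106], TCP at [625, 0.023, 404.761] pointing down, gripper open.
Joint ranges: [-3.1, 3.1], [-0.84, 2.19], [0.05, 2.79], [-1.13, 4.28], [0.06, 2.93], [-2.69, 2.69]. Speed limits (rad/s): [2.22, 2.22, 2.79, 3.14, 3.14, 3.14].

## Interface

Orientations are given as [roll, pitch, yaw] about the fixed x, y, z axes, in that order (R = Rz(yaw) Ry(pitch) Rx(roll)).
In Python, from cell import env gives the robot as it stands.
- The arm moves only by the tool carry_out, never from a script. Its argument "series" is a list of rows, each a list of 5 numbers: the shift along the tool's x, y, z in m, then the turn about the tool's z in degrees, then the opening, from 0 (shut) to 1 (fully open). A call has 1 to 20 rows; each row is the pose to reach, as a shift and turn from the pose commanded when the call began, along the tool's axes at that moment; what a row does not reach only later rows make up. A row lasts 1/8 s, in which the tool goes at most 62.5 mm and 10.7 degrees, less where a joint would pass 70% of its speed; a pose out of reach is approached as far as the arm can. A call with a gripper value outside its range is refused whole. The fingers move at their own pace and stop on an object; the grip force is fixed at half the most. Time passes only in rows, so rows that repeat a pose let the fingers close. It gives the time, the measured TCP pose, the force, the opening and the grip force at its end, in the units of the state.
- env.state(): the state, without advancing time (a new reading comes with each control period).
- env.read_camera(name): name is "scene" or "side" or "wrist"; returns (picture, depth): 400x640x3 uint8, red, green, blue; 400x640 float32, mm along the optical axis (not along the pixel's ray), 0 where there is no reading.
- env.get_calibration(name): a dict with "intrinsics" (3x3 intrinsics, pixels), "cam_to_world" (4x4, takes a point from camera to world coordinates); the wrist camera has in their place "T_tool_cam" (4x4, takes a point from camera to tool coordinates, whose origin is the TCP and whose axes are the flange's). Camera axes: x right, y up, looking along -z (the intrinsics and any distortion apply to the point x, -y, -z); pixel columns grow to the right and rows downward; lengths in mm; the calibration is good to about 2 mm. A picture is of the moment at which its call begins: read the wrist's pose just before it. get_calibration takes no time and is no camera call.
- env.job_done(): hands the job in; it is judged then, once.
The state is a dict: "t": time; "joints": joint angles; "qvel": joint speeds; "tau": joint torques, N m; "eef_pos": TCP position; "tcp_rot": TCP orientation; "ft_force": force on the tool from outside, world axes, zero at the start; "moment": the same for the moment, N m; "opening": opening from 0.0 (shut) to 1.0 (fully open); "grip_force": force on a finger pad.
Only numpy, scipy, OpenCV 4.12 (cv2) and the standard library are available. Lean on these libraries where they do the work, as an engineer would, in place of code of your own. Each camera call takes 0.05 s, during which the arm holds its last target. There are 200 camera calls.

## Working session

There is one attempt and no reset: what is moved stays moved. The work goes in short steps, Python scripts to look and compute and a tool call to move; the robot and the scene stay as the last step left them, time stands still between calls to the robot, and variables do not carry over. Pictures are saved under pics/ and viewed, at most 10 in all, crops included, and the job is handed in when it is done.

Besides the shell and the picture viewer there is one more tool, called after "Emit:" as a command line: name --pt "numbers of a row" for each row, then --argument value for the rest. carry_out: Moves the arm, as the interface text tells. Its arguments: {"type":"object","properties":{"series":{"type":"array","items":{"type":"array","items":{"type":"number"}}}},"required":["series"]}

```bash
mkdir -p pics; ls; cat > h.py <<'E'
import numpy as np, cv2
from cell import env
from scipy.spatial.transform import Rotation as R
def grab(n):
    s=env.state(); p,d=env.read_camera(n); c=env.get_calibration(n)
    K=np.array(c["intrinsics"])
    if n=="wrist":
        T=np.eye(4); T[:3,:3]=R.from_euler('xyz',s["tcp_rot"]).as_matrix(); T[:3,3]=s["eef_pos"]
        M=T@np.array(c["T_tool_cam"])
    else: M=np.array(c["cam_to_world"])
    return p,d,K,M,c
def ray(u,v,K,M):
    r=np.linalg.inv(K)@np.array([u,v,1.]); r=np.array([r[0],-r[1],-r[2]])
    return M[:3,3],M[:3,:3]@r
def onplane(u,v,K,M,z):
    o,r=ray(u,v,K,M); return o+r*(z-o[2])/r[2]
def bydepth(u,v,d,K,M):
    o,r=ray(u,v,K,M); return o+r*d[int(v),int(u)]
E
python3 - <<'E'
from h import *
for n in("scene","wrist"):
    p,d,K,M,c=grab(n); cv2.imwrite(f"pics/{n}0.png",p[:,:,::-1]); print(c.keys()); print(np.round(K),np.round(M,2))
    np.savez(f"{n}0.npz",p=p,d=d,K=K,M=M)
print(env.state())
E
```

```text
pics
dict_keys(['intrinsics', 'cam_to_world'])
[[396.   0. 319.]
 [  0. 396. 190.]
 [  0.   0.   1.]] [[-6.2000e-01 -5.7000e-01  5.4000e-01  9.7181e+02]
 [ 7.8000e-01 -4.3000e-01  4.4000e-01  3.7365e+02]
 [-2.0000e-02  7.0000e-01  7.1000e-01  7.4693e+02]
 [ 0.0000e+00  0.0000e+00  0.0000e+00  1.0000e+00]]
dict_keys(['intrinsics', 'T_tool_cam'])
[[334.   0. 321.]
 [  0. 334. 194.]
 [  0.   0.   1.]] [[ 1.0000e+00 -0.0000e+00  0.0000e+00  6.2680e+02]
 [ 0.0000e+00  9.6000e-01  2.9000e-01  8.1330e+01]
 [-0.0000e+00 -2.9000e-01  9.6000e-01  3.8387e+02]
 [ 0.0000e+00  0.0000e+00  0.0000e+00  1.0000e+00]]
{'t': 0.1, 'joints': array([-1.05610480e-01,  4.91480426e-01,  1.55937472e+00,  2.16057069e-05,
        1.09172593e+00, -1.05586285e-01]), 'qvel': array([-1.34160029e-03, -2.73230745e-03, -1.77015968e-03, -4.56091930e-04,
        1.38161398e-05,  1.72707912e-04]), 'tau': array([ 2.47082615e-03, -6.13621187e+01, -2.58604574e+01,  6.93451893e-02,
        4.70101309e-02, -2.07912552e-05]), 'eef_pos': array([6.24971745e+02, 2.07446217e-02, 4.04236561e+02]), 'tcp_rot': array([-3.14061176e+00, -1.23226589e-04,  1.57076210e+00]), 'ft_force': array([-0.29345848,  0.56016129, -0.59335553]), 'moment': array([ 0.00326479, -0.02262796, -0.02009714]), 'grip_force': 0.0, 'opening': 1.0009266156745968}
```

View pics/scene0.png

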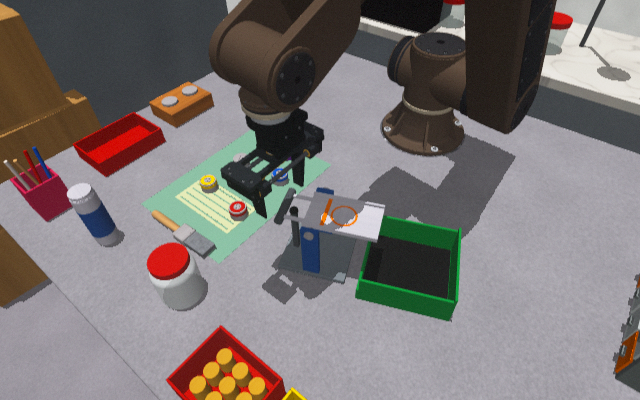

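View pics/wrist0.png

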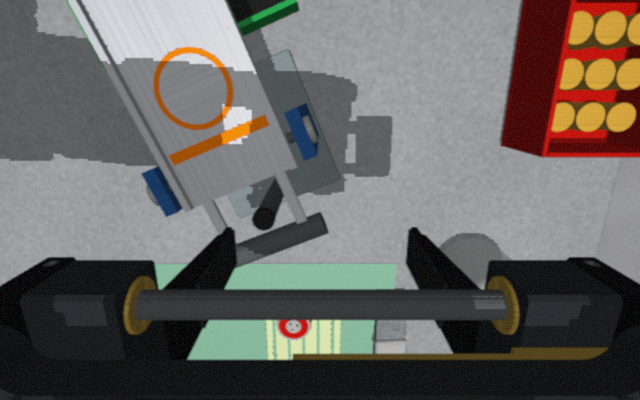

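The scene view shows the blue slug near (280,175), partly hidden by a finger, with yellow at (208,183) and red at (238,209). The orange ring is at (343,216) and the green bin is to its right. The wrist view has the ring at (193,88), with the tray running up and to the left towards the bin.

```bash
python3 - <<'E'
from h import *
def comps(m,mn):
    n,l,s,c=cv2.connectedComponentsWithStats(m.astype(np.uint8)); return [(s[i],c[i],l==i) for i in range(1,n) if s[i][4]>=mn]
w=np.load("wrist0.npz"); K,M=w["K"],w["M"]
hsv=cv2.cvtColor(w["p"],cv2.COLOR_RGB2HSV)
m=cv2.inRange(hsv,(8,150,90),(20,255,255)); m[200:]=0; m[:,400:]=0
for s,c,l in comps(m>0,60):
    q=np.argwhere(l)[:,::-1]; P=np.array([onplane(u,v,K,M,146) for u,v in q])[:,:2]
    e=cv2.fitEllipse(cv2.convexHull(P.astype(np.float32)).reshape(-1,1,2)); 
    r=cv2.minAreaRect(P.astype(np.float32)); print("wrist orange",s,e,r)
    d=[bydepth(u,v,w["d"],K,M)[2] for u,v in q]; print("z",np.median(d))
a=np.load("scene0.npz")
p,d,K,M,c=grab("side"); cv2.imwrite("pics/side0.png",p[:,:,::-1])
for n,p,d,K,M in(("scene",a["p"],a["d"],a["K"],a["M"]),("side",p,d,K,M)):
    hsv=cv2.cvtColor(p,cv2.COLOR_RGB2HSV)
    for nm,lo,hi in(("blue",(100,110,50),(128,255,255)),("purple",(129,80,50),(160,255,255)),("orange",(8,150,90),(20,255,255))):
        for s,c,l in comps(cv2.inRange(hsv,lo,hi)>0,12):
            q=np.argwhere(l)[:,::-1]; P=np.array([bydepth(u,v,d,K,M) for u,v in q])
            print(n,nm,s,np.round(np.median(P,0)),np.round(P[:,2].max()), "plane30",np.round(onplane(*c,K,M,30)[:2]), np.median(hsv[l],0))
E
```

```text
wrist orange [ 154   47   79   83 1148] ((539.4671020507812, 84.8379135131836), (52.894683837890625, 53.05145263671875), 25.510639190673828) ((539.4852294921875, 84.9979248046875), (52.57571029663086, 52.71841049194336), 42.1055908203125)
z 146.17414913725946
wrist orange [ 170  115   99   50 1115] ((554.0921630859375, 50.6109619140625), (9.634521484375, 95.85725402832031), 112.25057220458984) ((553.4093017578125, 50.559783935546875), (75.22765350341797, 7.722697734832764), 22.01487159729004)
z 146.29983556231667
scene blue [ 32 147  20  31 128] [ 831. -598.  128.] 747.0 plane30 [ 808. -752.] [111.  212.  113.5]
scene blue [272 168  11   9  37] [ 444. -207.   31.] 747.0 plane30 [ 439. -206.] [109. 206. 209.]
scene blue [276 175  12   7  29] [ 447. -177.   21.] 28.0 plane30 [ 452. -173.] [110. 161. 115.]
scene blue [316 188  18   6  71] [510.  13. 150.] 153.0 plane30 [418. -59.] [109. 169.  97.]
scene blue [ 78 202  37  36 678] [ 839. -369.   75.] 747.0 plane30 [ 829. -421.] [110. 164.  88.]
scene blue [300 227  23  47 717] [615.  57.  85.] 747.0 plane30 [584.  30.] [109. 175.  92.]
s
[... 3850 characters left out ...]
 plane30 [939. 215.] [ 16. 180. 158.]
side orange [412 128   3  11  14] [830. 173.  39.] 68.0 plane30 [840. 187.] [ 11.5 177.5 108. ]
side orange [432 129  18   7  28] [925. 164.  28.] 49.0 plane30 [926. 160.] [ 13.  157.5 155.5]
side orange [424 134  13  17  27] [859. 143.  43.] 49.0 plane30 [871. 145.] [ 15. 155. 181.]
side orange [451 137   7   8  13] [944. 108.  30.] 1093.0 plane30 [941. 114.] [ 13. 155. 148.]
side orange [450 146  15  10  34] [926.  61.  43.] 74.0 plane30 [928.  72.] [ 13.5 158.5 178. ]
side orange [438 153  10   6  13] [857.  55.  45.] 72.0 plane30 [871.  68.] [ 13. 158. 195.]
side orange [340 157  19  14  43] [552.  51. 145.] 151.0 plane30 [604. 147.] [ 12. 182. 153.]
```

View pics/side0.png

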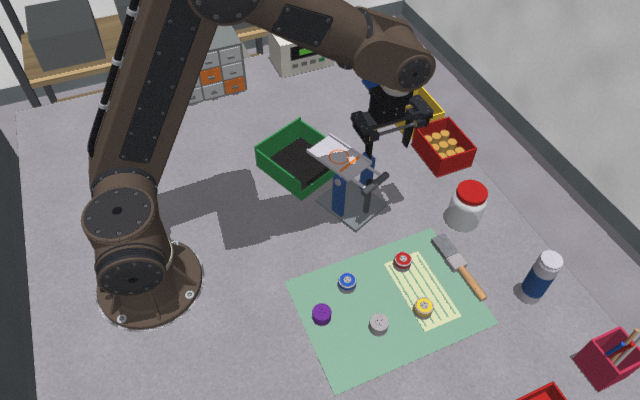

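Blue slug is at about (436,-196) with its top at z≈30; the purple one sits at (344,-256). The ring is at (539.5,84.8), z 146, and tray y points along (-0.375,0.927). Next I move near the blue slug, aligned with the tray axes, for a closer look.

Emit:
carry_out --pt "-0.04 -0.024 0 -4 1" --pt "-0.08 -0.047 0 -8 1" --pt "-0.12 -0.071 0 -12 1" --pt "-0.16 -0.095 0 -16 1" --pt "-0.2 -0.118 0 -20 1" --pt "-0.24 -0.142 0 -22 1" --pt "-0.27 -0.159 0 -22 1" --pt "-0.27 -0.159 0.05 -22 1" --pt "-0.27 -0.159 0.07 -22 1" --pt "-0.27 -0.159 0.07 -22 1" --pt "-0.27 -0.159 0.07 -22 1"

```text
t: 1.52
eef_pos: [466.3, -270.0, 335.5]
tcp_rot: [3.141, 0.001, 1.955]
ft_force: [-0.3, 0.2, 0.6]
opening: 0.998
grip_force: 0.0
```

```bash
cat >> h.py <<'E'
def totool(P,s):
    Rm=R.from_euler('xyz',s["tcp_rot"]).as_matrix(); return Rm.T@(np.asarray(P)-s["eef_pos"])
E
python3 - <<'E'
from h import *
s=env.state(); p,d,K,M,c=grab("wrist"); cv2.imwrite("pics/wrist1.png",p[:,:,::-1])
print(s["t"],s["eef_pos"],s["tcp_rot"])
m=cv2.inRange(cv2.cvtColor(p,cv2.COLOR_RGB2HSV),(100,110,50),(128,255,255))
n,l,st,ce=cv2.connectedComponentsWithStats(m)
for i in range(1,n):
    if st[i][4]<30: continue
    q=np.argwhere(l==i)[:,::-1]; z=np.array([bydepth(u,v,d,K,M)[2] for u,v in q])
    P=np.array([onplane(u,v,K,M,30) for (u,v),zz in zip(q,z) if abs(zz-30)<5])
    if len(P)<20: continue
    e=cv2.fitEllipse(cv2.convexHull(P[:,:2].astype(np.float32)))
    C=[*e[0],30]; print(st[i],np.percentile(z,[5,50,95]),e,"tool",totool(C,s))
E
```

```text
1.525 [ 466.27344962 -270.02826218  335.54791409] [3.14098951e+00 8.90228373e-04 1.95498493e+00]
[ 299   73   44   46 1178] [28.87979299 30.04148814 31.39446239] ((437.8442687988281, -195.72885131835938), (36.178489685058594, 36.306365966796875), 69.2967300415039) tool [ 79.81062811   1.30691981 305.47782928]
```

View pics/wrist1.png

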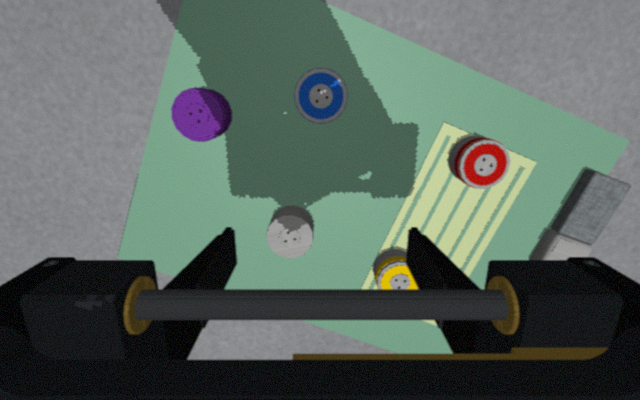

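The blue-ringed slug is at (320,96) and clear all round. I'll grasp it with the tips about 7 mm above the table.

Emit:
carry_out --pt "0.04 0.001 0 0 1" --pt "0.08 0.001 0.02 0 1" --pt "0.08 0.001 0.06 0 1" --pt "0.08 0.001 0.1 0 1" --pt "0.08 0.001 0.125 0 1" --pt "0.08 0.001 0.139 0 1" --pt "0.08 0.001 0.139 0 1" --pt "0.08 0.001 0.139 0 0.3" --pt "0.08 0.001 0.139 0 0.3" --pt "0.08 0.001 0.139 0 0.3" --pt "0.08 0.001 0.139 0 0.3" --pt "0.08 0.001 0.139 0 0.3" --pt "0.08 0.001 0.139 0 0.3" --pt "0.08 0.001 0.139 0 0.3"

```text
t: 3.32
eef_pos: [436.9, -195.4, 195.7]
tcp_rot: [-3.142, -0.0, 1.955]
ft_force: [-0.9, 0.4, 1.4]
opening: 0.457
grip_force: 30.0
```

Emit:
carry_out --pt "0 0 -0.02 0 0.3" --pt "0 0 -0.06 0 0.3" --pt "0 0 -0.11 0 0.3" --pt "0 0 -0.16 0 0.3" --pt "0.02 0.03 -0.19 0 0.3" --pt "0.04 0.065 -0.2 0 0.3" --pt "0.06 0.1 -0.2 0 0.3" --pt "0.08 0.135 -0.2 0 0.3" --pt "0.1 0.165 -0.2 0 0.3" --pt "0.12 0.19 -0.2 0 0.3" --pt "0.13 0.2 -0.2 0 0.3" --pt "0.13 0.2 -0.2 0 0.3" --pt "0.13 0.2 -0.2 0 0.3" --pt "0.13 0.2 -0.2 0 0.3"

```text
t: 5.08
eef_pos: [573.4, -0.8, 395.8]
tcp_rot: [-3.142, 0.0, 1.954]
ft_force: [0.7, -0.9, -2.3]
opening: 0.457
grip_force: 30.0
```

```bash
python3 - <<'E'
from h import *
s=env.state(); p,d,K,M,c=grab("wrist"); cv2.imwrite("pics/wrist2.png",p[:,:,::-1])
print(s["t"],s["eef_pos"],s["tcp_rot"],s["opening"],s["ft_force"])
m=cv2.inRange(cv2.cvtColor(p,cv2.COLOR_RGB2HSV),(8,150,80),(20,255,255)); m[:,450:]=0
n,l,st,ce=cv2.connectedComponentsWithStats(m)
for i in range(1,n):
    if st[i][4]<80: continue
    q=np.argwhere(l==i)[:,::-1]; z=np.median([bydepth(u,v,d,K,M)[2] for u,v in q])
    P=np.array([onplane(u,v,K,M,146) for u,v in q])[:,:2].astype(np.float32)
    e=cv2.fitEllipse(cv2.convexHull(P))
    print(st[i],z,e,cv2.minAreaRect(P),"tool",totool([*e[0],146],s))
E
```

```text
5.075 [573.3923749   -0.82082579 395.84785029] [-3.14157232e+00  1.09420462e-04  1.95367786e+00] 0.4565425501635063 [ 0.71418608 -0.88112146 -2.31119392]
[ 279   32   82   87 1258] 146.14796769459855 ((539.4545288085938, 84.85123443603516), (52.886173248291016, 52.96855545043945), 82.60999298095703) ((539.7153930664062, 84.74041748046875), (52.59851837158203, 52.55851364135742), 21.976289749145508) tool [ 92.17505869   0.53125275 249.8377552 ]
[ 264  129  112   11 1217] 146.24972852415834 ((555.2723999023438, 51.18138885498047), (8.701177597045898, 102.12359619140625), 111.95377349853516) ((553.4454956054688, 50.47492218017578), (75.39617919921875, 6.728578090667725), 21.989667892456055) tool [ 55.03370476   2.62490012 249.84177664]
```

View pics/wrist2.png

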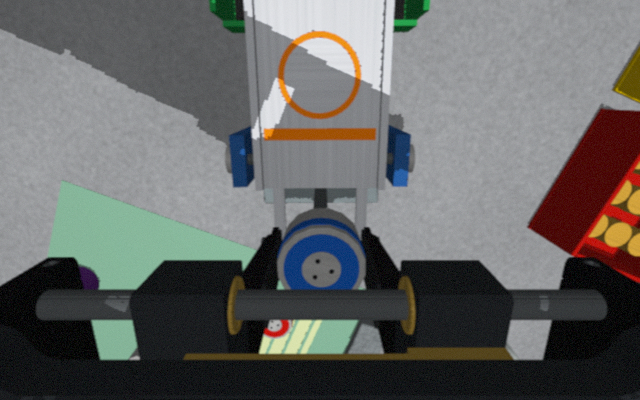

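The slug hangs upright in the grip at (320,260), and the ring is at (320,75), tool offset (92, 0.5). Next: move over it, lower slowly and stop just at contact.

Emit:
carry_out --pt "0.03 0 0 0 0.3" --pt "0.06 0 0 0 0.3" --pt "0.085 0.0005 0 0 0.3" --pt "0.092 0.0005 0 0 0.3" --pt "0.092 0.0005 0.01 0 0.3" --pt "0.092 0.0005 0.025 0 0.3" --pt "0.092 0.0005 0.038 0 0.3" --pt "0.092 0.0005 0.045 0 0.3" --pt "0.092 0.0005 0.049 0 0.3" --pt "0.092 0.0005 0.051 0 0.3" --pt "0.092 0.0005 0.052 0 0.3" --pt "0.092 0.0005 0.053 0 0.3" --pt "0.092 0.0005 0.053 0 0.3" --pt "0.092 0.0005 0.053 0 0.3" --pt "0.092 0.0005 0.053 0 0.3"

```text
t: 7.0
eef_pos: [539.7, 85.5, 342.8]
tcp_rot: [3.141, 0.0, 1.955]
ft_force: [-0.6, 0.0, -3.5]
opening: 0.454
grip_force: 30.0
```

```bash
python3 - <<'E'
from h import *
s=env.state(); print(s["t"],s["eef_pos"],s["opening"],s["ft_force"])
p,d,K,M,c=grab("side"); a=cv2.resize(p[110:230,270:430],None,fx=2.5,fy=2.5)
p,d,K,M,c=grab("scene"); b=cv2.resize(p[130:250,270:430],None,fx=2.5,fy=2.5)
cv2.imwrite("pics/pre.png",np.hstack([a,b])[:,:,::-1])
E
```

```text
7.0 [539.69729156  85.5150867  342.8253833 ] 0.4542099505644586 [-0.62468706  0.03694113 -3.54620029]
```

View pics/pre.png

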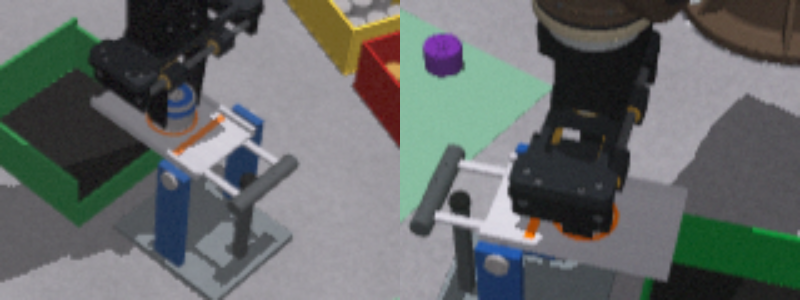

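The slug is upright inside the ring, about 1 mm above the tray, which is still level. I'll lower that last 1 mm, open slightly so the fingers stay inside the rails, and rise.

Emit:
carry_out --pt "0 0 0.0005 0 0.3" --pt "0 0 0.001 0 0.3" --pt "0 0 0.001 0 0.3" --pt "0 0 0.001 0 0.55" --pt "0 0 0.001 0 0.55" --pt "0 0 0.001 0 0.55" --pt "0 0 -0.01 0 0.55" --pt "0 0 -0.04 0 0.55" --pt "0 0 -0.08 0 0.6" --pt "0 0 -0.1 0 0.6" --pt "-0.03 0 -0.12 0 0.6" --pt "-0.08 0 -0.12 0 0.6" --pt "-0.1 0 -0.12 0 0.6" --pt "-0.1 0 -0.12 0 0.6" --pt "-0.1 0 -0.12 0 0.6" --pt "-0.1 0 -0.12 0 0.6" --pt "-0.1 0 -0.12 0 0.6" --pt "-0.1 0 -0.12 0 0.6" --pt "-0.1 0 -0.12 0 0.6" --pt "-0.1 0 -0.12 0 0.6"

```text
t: 9.6
eef_pos: [577.1, -7.2, 462.7]
tcp_rot: [3.142, 0.0, 1.955]
ft_force: [-0.0, 0.1, -0.7]
opening: 0.6
grip_force: 0.0
```

Emit:
carry_out --pt "0 0 0 0 0.6" --pt "0 0 0 0 0.6" --pt "0 0 0 0 0.6" --pt "0 0 0 0 0.6" --pt "0 0 0 0 0.6" --pt "0 0 0 0 0.6" --pt "0 0 0 0 0.6" --pt "0 0 0 0 0.6" --pt "0 0 0 0 0.6" --pt "0 0 0 0 0.6"

```text
t: 10.85
eef_pos: [577.2, -7.2, 462.8]
tcp_rot: [3.141, 0.0, 1.955]
ft_force: [0.1, -0.7, 0.1]
opening: 0.599
grip_force: 0.0
```

```bash
python3 - <<'E'
from h import *
p,d,K,M,c=grab("wrist"); w=p
a,d,K,M,c=grab("side")
cv2.imwrite("pics/post.png",np.vstack([cv2.resize(w,None,fx=.75,fy=.75),cv2.resize(a[90:240,230:470],(480,300))])[:,:,::-1])
E
```

```text
(no output)
```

View pics/post.png

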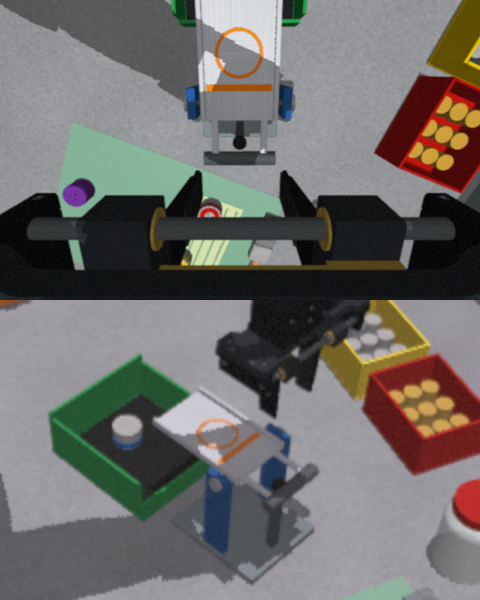

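The slug lies in the bin at (127,432) in the lower panel and the tray is empty. I'll check by depth that the tray is level, then hand in.

```bash
python3 - <<'E'
from h import *
p,d,K,M,c=grab("wrist")
m=cv2.inRange(cv2.cvtColor(p,cv2.COLOR_RGB2HSV),(8,150,80),(20,255,255)); m[:,450:]=0; m[200:]=0
q=np.argwhere(m)[:,::-1]; P=np.array([bydepth(u,v,d,K,M) for u,v in q])
y=(P[:,:2]-[539.5,84.8])@[-.375,.927]; ok=abs(P[:,2]-146)<40
f=np.polyfit(y[ok],P[ok,2],1); print("slope",f)
if abs(f[0])<0.03 and abs(f[1]-146)<2: print(env.job_done())
E
```

```text
slope [-2.73327289e-03  1.46150585e+02]
the job is handed in; nothing more can be done
None
```

The blue slug was set upright on the orange ring and released; it slid into the green bin and lies there (top face down), the empty tray measured level again, and the job was handed in at about 11 s.

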